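Shut the tool chest's cupboard and hold its lid up for the new stay

TASK

The bench tool chest has lost its lid stay, so its lid drops shut by itself. First push the chest's open cupboard door shut until it clicks home on its catch; then lift the lid and hold it open at 60 degrees so that the volunteer can screw the new stay on. Finish while still holding the lid there with the gripper: do not let go, and leave the other things on the bench where they are.

Things in the scene. Friction and masses are not known exactly. Their poses are not given: they have to be found in the camera images.
- chest: Grey steel bench tool chest, heavy, fixed: 180 deep (x) x 360 wide (y) x 180 mm high with lid shut. Origin: centre of underside. Own x points from front to back (front faces the robot at yaw 0), y to the left, z up. Front face at x = -90. Left half of front: cupboard door (z 15 to 110). Right half: three shut drawers, not used, 7 to 14 proud. Plain rail z 111 to 145, lid above it.
- door_angle (a joint): Cupboard door angle, rad: 0 = shut, grows as it swings out to the robot, at most 1.6. Panel 160 wide x 95 high x 12 mm, hinged on an upright line at its left end; slight friction, stays where left. In the last 0.1 rad a nose at its free edge must be pushed over a sprung roller (4 N there, more nearer the hinge), which then pulls it home and keeps it shut at 0; short of that it springs back.
- door_hinge (a point): Point on the door's hinge line at the door's mid-height, 62 mm above the bench, at x = -90, y = +172 mm in the chest frame. Its axes turn with the door: -x is the door's outward normal (outer face 12 mm out), -y runs to the free edge, 160 mm away.
- door_knob (a point): Front of the door's round knob, 22 mm across, 21 mm proud of the outer face, 138 mm from the hinge line, 22 mm from the free edge, at the door's mid-height. Moves with the door.
- lid: The chest's lid: upside-down steel tray 180 x 360 x 35 mm deep, 3 mm walls, 0.4 to 0.85 kg. Origin: middle of its hinge line, the chest's back top edge (x = +90, z = 145 mm in the chest frame). Axes as the chest's when shut; they turn with the lid. A folded carry handle lies flat on top.
- lid_angle (a joint): Opening angle of the lid, rad: 0 = shut, 1.047 = 60 degrees, stop at 1.75. Hinged along the chest's back top edge, it opens upward, the front edge rising and moving away from the robot. Loose hinge: let go anywhere below about 70 degrees it falls shut.
- lid_hinge (a point): Middle of the lid's hinge line, on the chest's back top edge, 145 mm above the bench; the hinge axis is the chest's y axis.
- lid_pull (a point): Centre of the lid's T-bar pull: steel bar 16 mm thick, 36 mm long along the chest's y, on a 10 mm stem in the middle of the lid's front, 40 mm out from it; lid frame x = -220, z = +16 mm; 161 mm above the bench when shut. Can be pinched over its ends (36 mm), the bar then pivoting between the fingers, or hooked from below.
- new_stay: The new lid stay, a flat steel strip 164 x 24 x 4 mm with a plate at each end, lying in front of the drawers. Leave it alone. Origin: centre of underside.
- driver: Screwdriver, about 200 mm long, lying near the stay. Leave it alone. Origin: underside, near its middle.
- screw_tin: Low round tin of screws, 62 mm across, 22 mm high, at the right of the chest. Leave it alone. Origin: centre of underside.
- solder_spool: Spool of solder standing on its flange, 60 mm across, 46 mm high, right of the chest. Leave it alone. Origin: centre of underside.
- mug: White mug, 80 mm across, 95 mm high, left of the chest. Leave it alone. Origin: centre of underside.
- meter: Black hand multimeter lying flat, 160 x 78 x 36 mm, left of the chest. Leave it alone. Origin: centre of underside.

How it is judged:
By the outcome, as a careful person would: the job done as asked, in the order asked, and still so for the second after the job is handed in, while the arm keeps its last pose, push and grip.
It also fails if it takes over 58 s, if anything falls off the work surface, if the arm or the gripper's body presses on something with over 40 N, if the wrist force passes 120 N, or if a joint passes its speed limit or range.

ROBOT

A 7-joint arm with a two-finger parallel gripper is mounted at the origin on the work surface. World frame = base frame: x ahead of the robot, y to its left, z up, the work surface at z = 0. Lengths are in m, angles in degrees, forces in N, time in s.
With the tool pointing down it reaches from about 0.4 to 0.85 m from the base axis. Payload 10.4 kg.
Tool frame: the origin (TCP) lies midway between the tips of the shut fingers; the grasp point (between the pads) lies 19 mm behind it; z points along the fingers, y is the direction in which the jaws open and shut (so a half turn about z gives the same grasp; the last joint's range is limited). The gripper opens to 85 mm and grips with 20 to 120 N. Pads are 22 mm wide; open, the fingers measure 114 mm over their backs; the gripper's body (76 mm by 85 mm) begins 54 mm behind the grasp point. The pads swing forward as they close: fully open they stand 13 mm farther back than shut.
Start: joints at [-67.07, 19.034, -3.707, 83.658, 1.238, 77.344, -5.071], TCP at [0.256, 0.57, 0.231] pointing down, gripper open.
Joint ranges: [-148.97, 148.97], [-28.65, 121.19], [-84.17, 76.75], [9.2, 138.47], [-72.65, 252.65], [3.7, 117.97], [-149.18, 149.18]. Speed limits (degrees/s): [127.2, 127.2, 159.86, 159.86, 180, 180, 180].

INTERFACE

Orientations are given as a 3x3 rotation matrix whose columns are the frame's x, y, z axes.
In Python, from workcell import env, read_camera, camera_params, hand_in gives the robot as it stands.
- The arm moves only by the tool carry_out, never from a script. Its argument "deltas" is a list of rows, each a list of 5 numbers: the shift along the tool's x, y, z in cm, then the turn about the tool's z in degrees, then the gripper command: -1 is shut, 1 is fully open, values between are in proportion. In form: [[tx, ty, tz, roll, fingers], ...]. A call has 1 to 12 rows; each row shifts and turns the commanded pose from where the row before left it, along the tool's axes as they then stand; what a row does not reach is not made up. A row lasts 1/12 s, in which the tool goes at most 41.7 mm and 7.16 degrees, less where a joint would pass 70% of its speed; a pose out of reach is approached as far as the arm can. A call is refused whole if a number of a shift passes 4.17 or a number of a turn 7.16, either way. A call with a gripper value outside its range is refused whole. The fingers move at their own pace and stop on an object; "squeeze" is the grip in N (left out, the last holds). Time passes only in rows, so rows that do not move let the fingers close. It gives the time, the measured TCP pose, the force and the opening at its end, in the units of the state.
- env.state(): the state, without advancing time (a new reading comes with each control period).
- read_camera(name): name is "scene" or "top" or "wrist"; returns the picture (480x640x3 uint8, red, green, blue); there is no depth.
- camera_params(name): a dict with "fx", "fy", "cx", "cy" (pixels), "k1" (the pictures are not rectified: a ray, as slopes to the right and down, at radius r is drawn at 1 + k1 r^2 times it, then the intrinsics apply), "rvec" (rotation vector, rad) and "tvec" (3), from world to camera coordinates, as OpenCV has them. Camera axes: x right, y down, z forward; pixel columns grow to the right and rows downward; lengths in m; the calibration is good to about 2 mm. A picture is of the moment at which its call begins: read the wrist's pose just before it. camera_params takes no time and is no camera call; for the wrist camera it gives the pose at the moment of the call.
- hand_in(): hands the job in, once; it reports no verdict.
The state is a dict: "time_s": time; "qpos": joint angles; "qvel": joint speeds; "joint_efforts": joint torques, N m; "tcp_pos": TCP position; "tool_rot": TCP orientation; "force": force on the tool from outside, world axes, zero at the start; "wrist_torque": the same for the moment, N m; "opening": finger opening in m.
Only numpy, scipy, OpenCV 4.12 (cv2) and the standard library are available. Lean on these libraries where they do the work, as an engineer would, in place of code of your own. Each camera call takes 0.05 s, during which the arm holds its last target.

## Working session

There is one attempt and no reset: what is moved stays moved. The work goes in short steps, Python scripts to look and compute and a tool call to move; the robot and the scene stay as the last step left them, time stands still between calls to the robot, and variables do not carry over. Pictures are saved under pics/ and viewed, and the job is handed in when it is done.

Besides the shell and the picture viewer there is one more tool, called after "Emit:" as name(argument=value, ...) on one line, values as JSON. carry_out: Moves the arm, as the interface text tells. Its arguments: {"type":"object","properties":{"deltas":{"type":"array"},"squeeze":{"type":"number"}},"required":["deltas"]}

```bash
ls; mkdir -p pics; python3 - <<'E'
from workcell import env, read_camera, camera_params
import cv2
s=env.state();print(s)
for n in ["scene","top","wrist"]:
    print(n,camera_params(n))
    cv2.imwrite(f"pics/{n}0.png",read_camera(n)[:,:,::-1])
E
```

```text
pics
{'time_s': 0.0, 'qpos': array([-67.0701886 ,  19.07221689,  -3.70859464,  83.70727425,
         1.23778226,  77.34267356,  -5.07000379]), 'qvel': array([ 0.04085992,  0.09748446, -0.01187678,  0.04707984, -0.05526557,
        0.00724394,  0.02458243]), 'joint_efforts': array([ 4.43238232e-04, -6.25424623e+01,  4.99091030e-02, -3.91621900e+01,
        1.62611943e-02,  9.58718068e-03,  1.05053664e-05]), 'tcp_pos': array([0.25628188, 0.56961924, 0.23050278]), 'tool_rot': array([[-9.11967865e-01,  4.10261295e-01, -5.32647686e-04],
       [ 4.10261636e-01,  9.11966891e-01, -1.33390117e-03],
       [-6.14909673e-05, -1.43499991e-03, -9.99998968e-01]]), 'force': array([-0.00255243,  1.52764467,  0.62827859]), 'wrist_torque': array([-0.00729209,  0.01962337, -0.01645139]), 'opening': 0.08542710534061651}
scene {'fx': 515.7324175695036, 'fy': 515.7324175695036, 'cx': 325.08308997312287, 'cy': 237.5364882989941, 'k1': -0.1486880280783271, 'rvec': array([ 2.62516581,  0.49523856, -0.11795559]), 'tvec': array([-0.57534971, -0.07406919,  1.14398293])}
top {'fx': 576.7175817493492, 'fy': 576.7175817493492, 'cx': 324.46804555139266, 'cy': 244.802019436734, 'k1': -0.10768148363376512, 'rvec': array([ 2.18363255, -2.14575257,  0.16996253]), 'tvec': array([0.04963068, 0.61815431, 1.21429084])}
wrist {'fx': 334.0066086080959, 'fy': 334.0066086080959, 'cx': 317.92828054473244, 'cy': 241.20455876033165, 'k1': -0.05976723844628572, 'rvec': array([-2.41586132, -1.5622377 , -0.23688728]), 'tvec': array([-0.62317763, -0.03895791,  0.37935458])}
```

View pics/scene0.png

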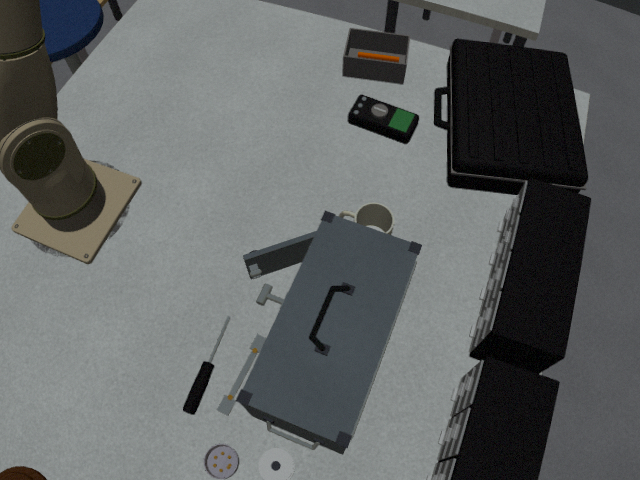

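View pics/top0.png

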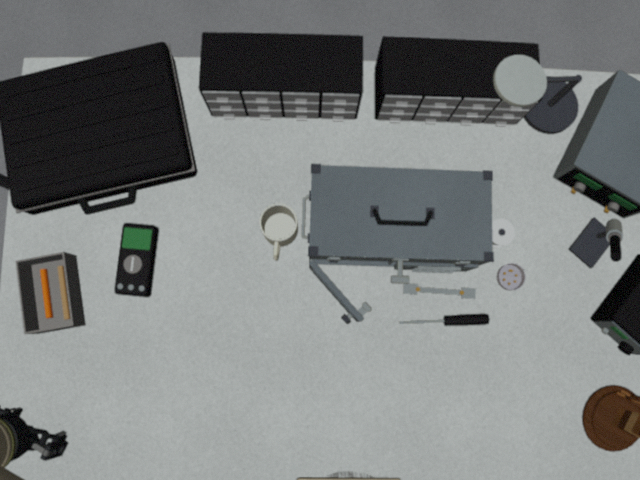

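View pics/wrist0.png

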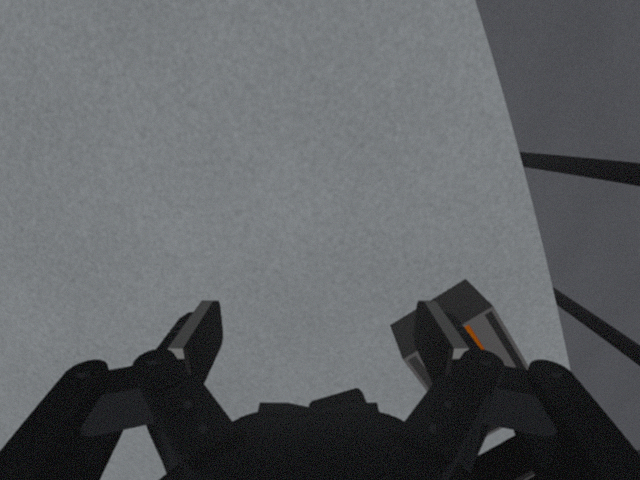

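The scene view shows the door ajar, with its free edge near (248,270), and the T-pull near (268,295). In the top view the lid corners are near (312,166), (492,172), (493,262) and (310,262). The hinge is near (312,263), the door's free edge near (358,319), the knob near (346,320) and the T-pull near (400,270).

```bash
cat > h.py <<'E'
import numpy as np, cv2
from workcell import env, read_camera, camera_params
def ray(n,uv,p=None):
    p=p or camera_params(n)
    K=np.array([[p['fx'],0,p['cx']],[0,p['fy'],p['cy']],[0,0,1]]);D=np.array([p['k1'],0,0,0,0])
    u=cv2.undistortPoints(np.array([[uv]],float),K,D)[0,0]
    R=cv2.Rodrigues(np.array(p['rvec']))[0];t=np.array(p['tvec'])
    return -R.T@t, R.T@np.array([u[0],u[1],1])
def onz(n,uv,z,p=None):
    c,d=ray(n,uv,p); return c+d*(z-c[2])/d[2]
def proj(n,P,p=None):
    p=p or camera_params(n)
    K=np.array([[p['fx'],0,p['cx']],[0,p['fy'],p['cy']],[0,0,1]]);D=np.array([p['k1'],0,0,0,0])
    return cv2.projectPoints(np.array(P,float).reshape(-1,3),np.array(p['rvec']),np.array(p['tvec']),K,D)[0][:,0]
E
python3 - <<'E'
from h import *
im=cv2.imread('pics/top0.png')
c=cv2.resize(im[150:340,240:520],None,fx=2.85,fy=2.85,interpolation=cv2.INTER_CUBIC)
cv2.imwrite('pics/topcrop.png',cv2.convertScaleAbs(c,alpha=1.7))
im=cv2.imread('pics/scene0.png')
c=cv2.resize(im[190:470,170:450],None,fx=2.14,fy=2.14,interpolation=cv2.INTER_CUBIC)
cv2.imwrite('pics/scenecrop.png',cv2.convertScaleAbs(c,alpha=1.7))
for uv in [(312,166),(492,172),(493,262),(310,258)]: print(onz('top',uv,.18))
for uv in [(328,212),(421,242),(346,450),(240,400)]: print(onz('scene',uv,.18))
print(onz('top',(400,268),.165))
E
```

```text
[0.75461021 0.09082021 0.18      ]
[ 0.75198926 -0.26916367  0.18      ]
[ 0.57102603 -0.26643763  0.18      ]
[0.57247547 0.09122819 0.18      ]
[0.58560877 0.09586361 0.18      ]
[0.75952042 0.09898703 0.18      ]
[ 0.75705658 -0.27224904  0.18      ]
[ 0.58005165 -0.26294706  0.18      ]
[ 0.55766582 -0.08509867  0.165     ]
```

View pics/topcrop.png

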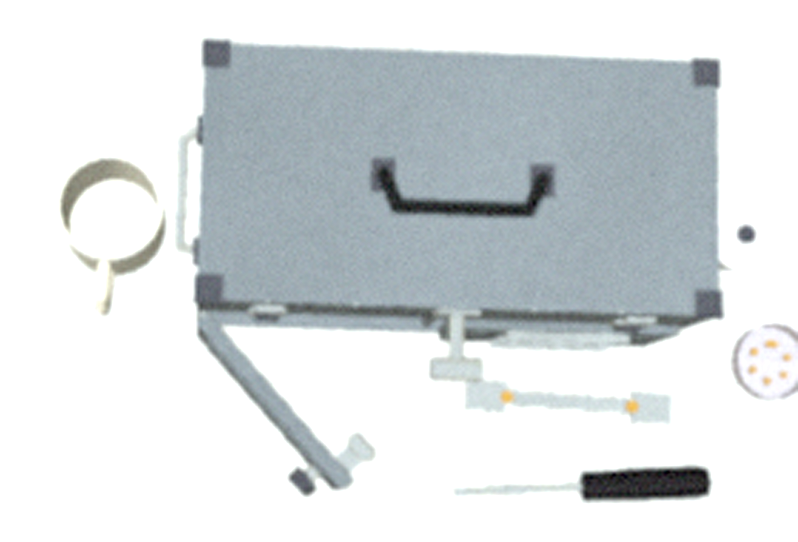

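View pics/scenecrop.png

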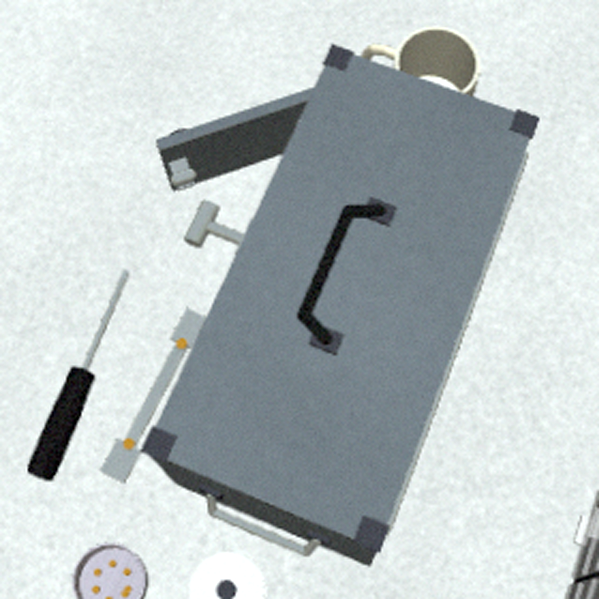

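```bash
python3 - <<'E'
from h import *
from scipy.optimize import least_squares
T=[((x/2.85+240),(y/2.85+150)) for x,y in [(204,42),(719,60),(721,314),(197,303)]]
S=[((x/2.14+170),(y/2.14+190)) for x,y in [(326,45),(538,114),(374,553),(147,448)]]
wt=[onz('top',u,.18)[:2] for u in T]
ws=[onz('scene',u,.18)[:2] for u in [S[1],S[2],S[3],S[0]]]
L=np.array([(.09,.18),(.09,-.18),(-.09,-.18),(-.09,.18)])
def f(p,W): 
    c,s=np.cos(p[2]),np.sin(p[2]); return (L@np.array([[c,s],[-s,c]])+p[:2]-W).ravel()
for W in (wt,ws,):
    r=least_squares(f,[.66,-.09,0],args=(np.array(W),)); print(r.x,np.degrees(r.x[2]),np.round(f(r.x,np.array(W))*1000,1))
r=lambda x,y:(x/2.85+240,y/2.85+150)
for n,u,z in [('pull ends',r(430,368),.165),('',r(481,370),.165)]: print(n,onz('top',u,z))
s=lambda x,y:(x/2.14+170,y/2.14+190)
print(onz('scene',s(205,207),.165),onz('scene',s(192,240),.165))
print('pull c scene',onz('scene',s(201,223),.161),'top',onz('top',r(456,368),.163))
# door top z .1095
for u in [(200,332),(345,487),(333,487),(350,478)]: print('door',onz('top',r(*u),.1095))
print('door',onz('scene',s(158,142),.1095),onz('scene',s(160,150),.1095))
print('knob',onz('top',r(302,482),.07))
for nm,u,z in [('mug',(110,215),.095)]: print(nm,onz('top',r(*u),z))
E
```

```text
[ 0.66535917 -0.08790141 -0.0073037 ] -0.41847111869006814 [-0.5 -0.3  0.1  1.2 -0.6 -0.8  1.  -0.2]
[ 0.6671429  -0.08567189 -0.00721479] -0.41337690712441616 [-2.5 -3.2  1.3  4.4 -1.9 -2.2  3.1  0.9]
pull ends [ 0.53557841 -0.0671758   0.165     ]
 [ 0.53476741 -0.10236356  0.165     ]
[ 0.53687218 -0.07194444  0.165     ] [ 0.53877054 -0.10125363  0.165     ]
pull c scene [ 0.53848123 -0.08432726  0.161     ] top [ 0.5360163  -0.08541068  0.163     ]
door [0.56273118 0.09059919 0.1095    ]
door [ 0.45392974 -0.01448581  0.1095    ]
door [ 0.4538093  -0.00593373  0.1095    ]
door [ 0.46035059 -0.01799416  0.1095    ]
door [ 0.45875779 -0.01307059  0.1095    ] [ 0.46371913 -0.01942484  0.1095    ]
knob [0.45718908 0.01368166 0.07      ]
mug [0.64878532 0.15807978 0.095     ]
```

Emit:
carry_out(deltas=[[0, 0, 0, 6.6, 1], [0, 0, 0, 6.6, 1], [0, 0, 0, 6.6, 1], [0, 0, 0, 6.6, 1], [0, 0, 0, 6.6, 1], [0, 0, 0, 6.6, 1], [0, 0, 0, 6.6, 1], [0, 0, 0, 6.6, 1], [0, 0, 0, 6.6, 1], [0, 0, 0, 6.8, 1], [0, 0, 0, 0, 1]])

```text
time_s: 1.07
tcp_pos: [0.2563, 0.5699, 0.231]
tool_rot: [[0.013, 1.0, -0.0], [1.0, -0.013, -0.001], [-0.001, -0.0, -1.0]]
force: [0.6, 0.1, 0.4]
opening: 0.0855
```

Emit:
carry_out(deltas=[[-2.8, 0.9, 0, 0, 1], [-2.8, 0.9, 0, 0, 1], [-2.8, 0.9, 0, 0, 1], [-2.8, 0.9, 0, 0, 1], [-2.8, 0.9, 0, 0, 1], [-2.8, 0.9, 0, 0, 1], [-2.8, 0.9, 0, 0, 1], [-2.8, 0.9, 0, 0, 1], [-2.8, 0.9, 0, 0, 1], [-2.8, 0.9, 0, 0, 1], [-2.8, 0.9, 0, 0, 1], [-2.8, 0.9, 0, 0, 1]])

```text
time_s: 2.07
tcp_pos: [0.3621, 0.2317, 0.2313]
tool_rot: [[0.003, 1.0, 0.0], [1.0, -0.003, 0.0], [0.0, 0.0, -1.0]]
force: [0.4, -0.1, 0.3]
opening: 0.0856
```

Emit:
carry_out(deltas=[[-2.8, 0.9, 0, 0, 1], [-2.8, 0.9, 0, 0, 1], [-2.8, 0.9, 0, 0, 1], [-2.8, 0.9, 0, 0, 1], [-2.8, 0.9, 0, 0, 1], [-2.8, 0.9, 0, 0, 1], [-1, 0.5, 0, 0, 1], [0, 0, 0, 0, 1], [0, 0, 0, 0, 1]])

```text
time_s: 2.82
tcp_pos: [0.4196, 0.0547, 0.2313]
tool_rot: [[0.006, 1.0, -0.0], [1.0, -0.006, 0.0], [0.0, -0.0, -1.0]]
force: [-0.5, 0.3, 1.0]
opening: 0.0856
```

```bash
python3 - <<'E'
from h import *
s=env.state();print(s['qpos'],s['tcp_pos'],s['time_s'],s['force'])
for n in ['top','wrist']: cv2.imwrite(f'pics/{n}1.png',read_camera(n)[:,:,::-1])
E
```

```text
[-47.8626214  -10.20039622  31.0860974  113.37739731   5.40503736
  75.44151944 -18.86291729] [0.41955057 0.05471792 0.23129844] 2.8167 [-0.54405592  0.31945056  1.04142347]
```

View pics/top1.png

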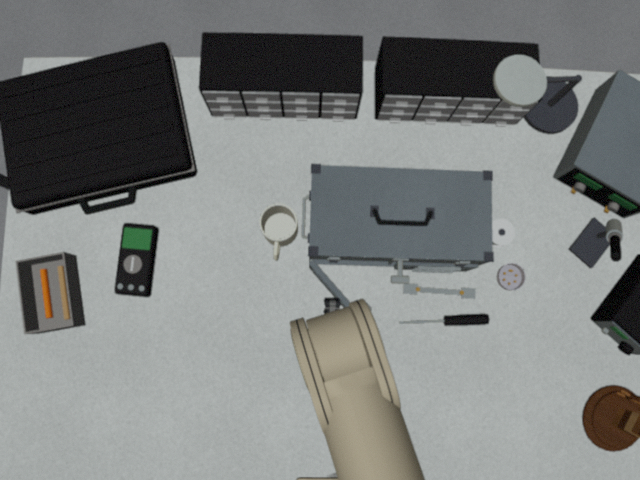

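View pics/wrist1.png

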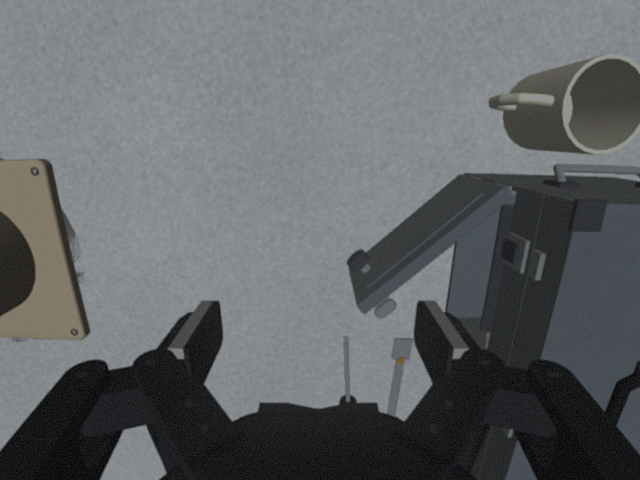

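Emit:
carry_out(deltas=[[0, 0, 2, 0, 1], [0, 0, 2, 0, 1], [0, 0, 2, 0, 1], [0, 0, 2, 0, 1], [0, 0, 2, 0, 1], [0, 0, 2, 0, 1], [0, 0, 2, 0, 1], [0, 0, 1.5, 0, 1], [0, 0, 1.1, 0, 1], [0, 0, 0, 0, 1], [0, 0, 0, 0, 1]])

```text
time_s: 3.83
tcp_pos: [0.4191, 0.0554, 0.0651]
tool_rot: [[0.005, 1.0, -0.001], [1.0, -0.005, -0.001], [-0.001, -0.001, -1.0]]
force: [0.2, -1.1, 0.4]
opening: 0.0853
```

```bash
python3 - <<'E'
from h import *
s=env.state();print(s['qpos'],s['tcp_pos'],s['time_s'],s['force'])
for n in ['scene','wrist']: cv2.imwrite(f'pics/{n}2.png',read_camera(n)[:,:,::-1])
E
```

```text
[-47.26487379   3.22863266  34.74175618 124.91066644  -2.28823236
  52.53023661 -11.4719636 ] [0.41914228 0.05540842 0.06513485] 3.8333 [ 0.20019322 -1.12989169  0.40751612]
```

View pics/scene2.png

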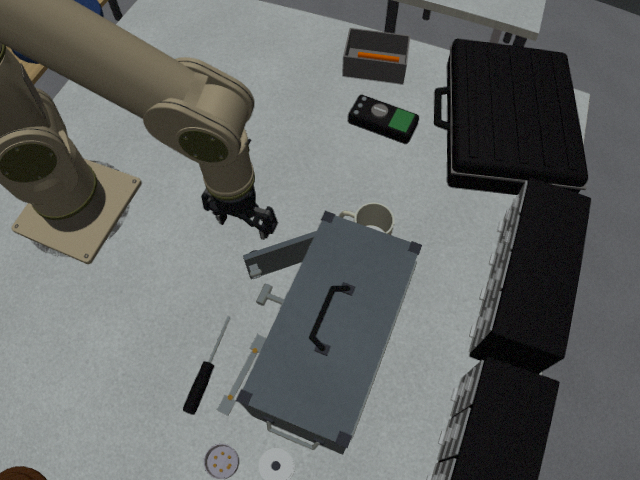

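View pics/wrist2.png

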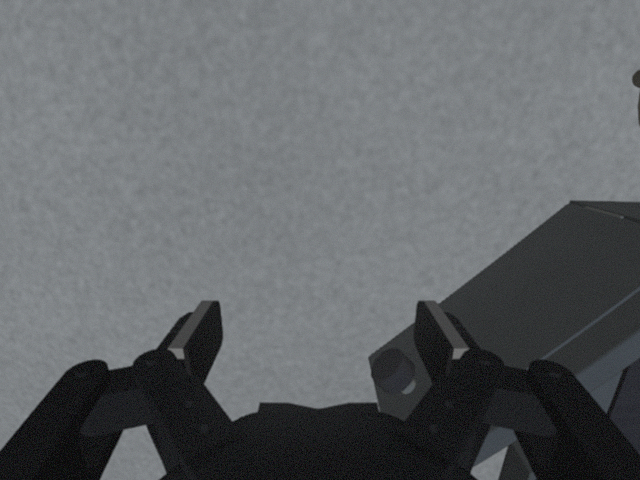

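Emit:
carry_out(deltas=[[0, 0.5, 0, 0, 1], [0, 0.5, 0, 0, 1], [0, 0.5, 0, 0, 1], [0, 0.5, 0, 0, 1], [0, 0.5, 0, 0, 1], [-0.5, 0.5, 0, 0, 1], [-0.5, 0.5, 0, 0, 1], [-0.5, 0.5, 0, 0, 1], [-0.5, 0.5, 0, 0, 1], [-0.5, 0.5, 0, 0, 1]])

```text
time_s: 4.77
tcp_pos: [0.4699, 0.0286, 0.0653]
tool_rot: [[0.008, 1.0, -0.0], [1.0, -0.008, 0.0], [0.0, -0.0, -1.0]]
force: [1.0, 0.4, -0.5]
opening: 0.0853
```

Emit:
carry_out(deltas=[[-0.6, 0.4, 0, 0, 1], [-0.6, 0.4, 0, 0, 1], [-0.6, 0.4, 0, 0, 1], [-0.6, 0.4, 0, 0, 1], [-0.6, 0.4, 0, 0, 1], [-0.6, 0.4, 0, 0, 1], [-0.4, 0.4, 0, 0, 1], [0, 0, 0, 0, 1]])

```text
time_s: 5.43
tcp_pos: [0.4979, -0.0119, 0.0654]
tool_rot: [[0.009, 1.0, 0.001], [1.0, -0.009, -0.0], [-0.0, 0.001, -1.0]]
force: [-0.6, -0.7, 0.5]
opening: 0.0855
```

```bash
python3 - <<'E'
from h import *
s=env.state();print(s['qpos'],s['tcp_pos'],s['time_s'],s['force'])
for n in ['scene','wrist']: cv2.imwrite(f'pics/{n}3.png',read_camera(n)[:,:,::-1])
E
```

```text
[-37.51797843  14.54187193  37.67246826 114.82309052 -10.89572508
  54.03746259   5.20162357] [ 0.49790773 -0.01194627  0.06540022] 5.4333 [-0.63741156 -0.72900496  0.47930206]
```

View pics/scene3.png

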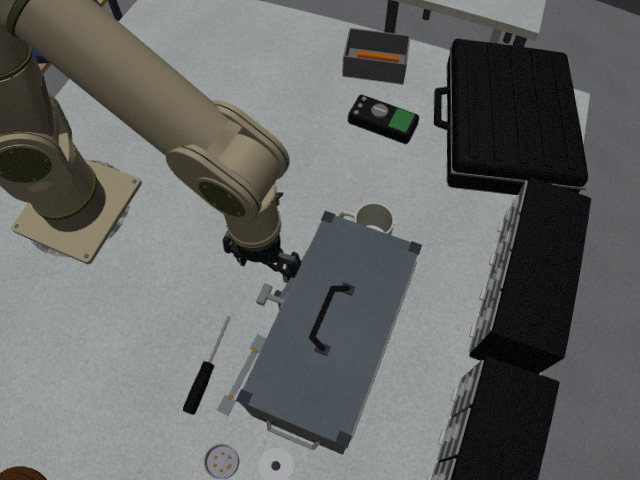

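View pics/wrist3.png

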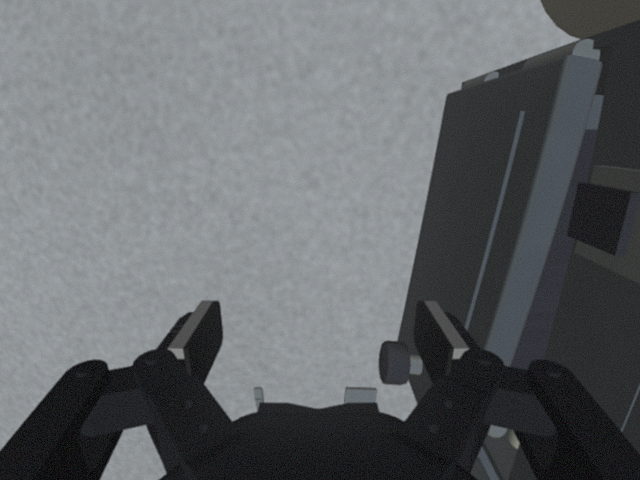

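Emit:
carry_out(deltas=[[0, 0.2, 0, 0, 1], [0, 0.2, 0, 0, 1], [0, 0.2, 0, 0, 1], [0, 0.2, 0, 0, 1], [0, 0.2, 0, 0, 1], [0, 0, 0, 0, 1]])

```text
time_s: 6.03
tcp_pos: [0.5026, -0.0106, 0.0634]
tool_rot: [[0.007, 1.0, -0.01], [1.0, -0.007, 0.0], [0.0, -0.01, -1.0]]
force: [-17.5, 0.6, 1.3]
opening: 0.0852
```

```bash
python3 - <<'E'
from h import *
s=env.state();print(s['qpos'],s['tcp_pos'],s['time_s'],s['force'])
for n in ['wrist']: cv2.imwrite(f'pics/{n}4.png',cv2.convertScaleAbs(read_camera(n)[:,:,::-1],alpha=2))
E
```

```text
[-36.99788049  15.86159639  37.38803998 113.72582111 -11.77429228
  54.7060866    5.8669698 ] [ 0.50257774 -0.01063393  0.06344332] 6.0333 [-17.46447278   0.60576292   1.2538    ]
```

View pics/wrist4.png

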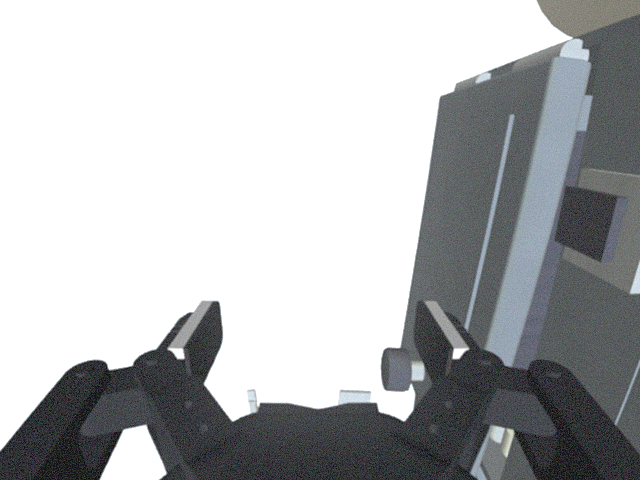

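```bash
python3 - <<'E'
from h import *
s=env.state();print(s['tcp_pos'],s['time_s'],s['force'],s['wrist_torque'],s['opening'])
for n in ['scene','top']:
    im=read_camera(n)
    c=im[200:330,200:360] if n=='scene' else im[240:340,290:420]
    cv2.imwrite(f'pics/{n}5.png',cv2.convertScaleAbs(cv2.resize(c[:,:,::-1],None,fx=4.5,fy=4.5,interpolation=cv2.INTER_CUBIC),alpha=1.8))
E
```

```text
[ 0.50259325 -0.01059943  0.06335794] 6.0833 [-16.7223565    0.88417256   0.83316664] [ 0.08891846  2.5618857  -0.12486713] 0.08530391797161999
```

View pics/scene5.png

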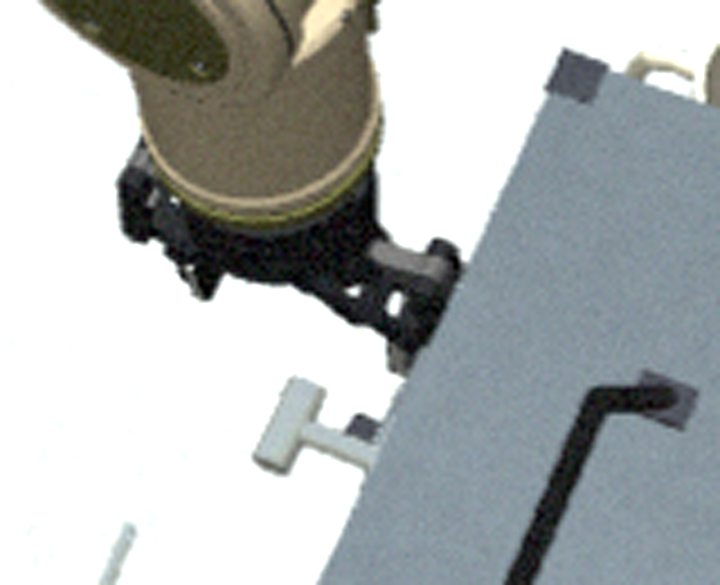

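View pics/top5.png

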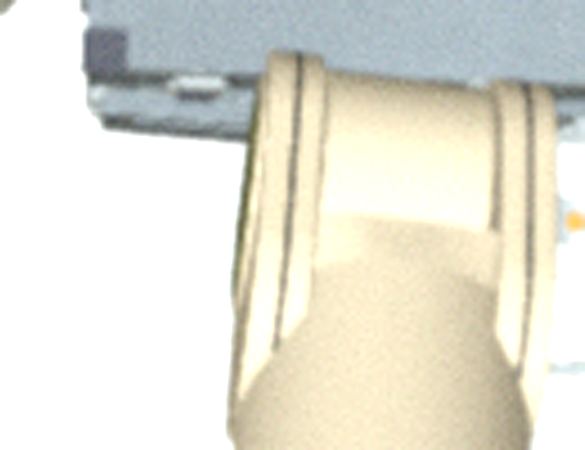

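Emit:
carry_out(deltas=[[0, 0.1, 0, 0, 1], [0, 0.1, 0, 0, 1], [0, 0, 0, 0, 1]])

```text
time_s: 6.43
tcp_pos: [0.5024, -0.0104, 0.0629]
tool_rot: [[0.007, 1.0, -0.014], [1.0, -0.007, 0.001], [0.001, -0.014, -1.0]]
force: [-28.0, 0.3, 7.4]
opening: 0.0852
```

```bash
python3 - <<'E'
from h import *
s=env.state();print(s['tcp_pos'],s['time_s'],s['force'],s['wrist_torque'],s['opening'])
for n in ['wrist']: cv2.imwrite(f'pics/{n}6.png',cv2.convertScaleAbs(read_camera(n)[:,:,::-1],alpha=2.5))
E
```

```text
[ 0.50244466 -0.01044287  0.06288464] 6.4333 [-28.04033002   0.28472482   7.42299235] [ 0.17799809  4.04222732 -0.03984363] 0.08522274074796025
```

View pics/wrist6.png

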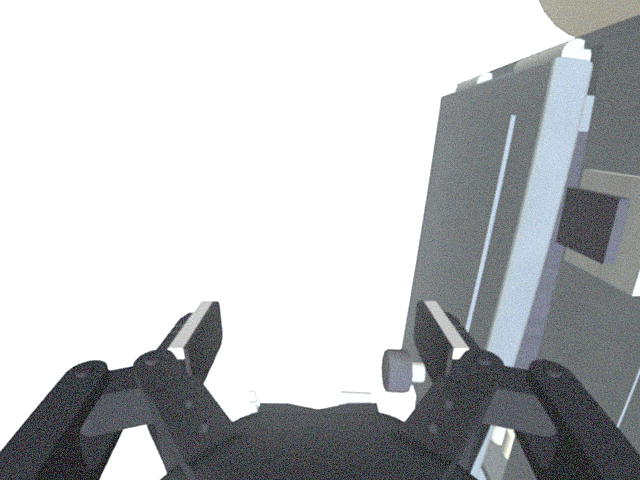

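The force climbed while the tip stayed put. The torque puts the extra contact about 57 mm above the door contact, so the wide finger knuckle is on the rail or lid. I'll back off and push on the proud knob instead, with the jaws along y.

Emit:
carry_out(deltas=[[0, -0.5, 0, 0, 1], [0, -1, 0, 0, 1], [0, -1.5, 0, 0, 1], [0, -1.5, 0, 0, 1], [0, -1.5, 0, 0, 1], [0, -1.5, 0, 0, 1], [0, 0, 0, 0, 1]])

```text
time_s: 7.07
tcp_pos: [0.4317, -0.0101, 0.0651]
tool_rot: [[0.007, 1.0, -0.001], [1.0, -0.007, 0.001], [0.001, -0.001, -1.0]]
force: [-0.6, -0.3, -0.4]
opening: 0.0856
```

Emit:
carry_out(deltas=[[0, 0, 0, -7, 1], [0, 0, 0, -7, 1], [0, 0, 0, -7, 1], [0, 0, 0, -7, 1], [0, 0, 0, -7, 1], [0, 0, 0, -7, 1], [0, 0, 0, -7, 1], [0, 0, 0, -7, 1], [0, 0, 0, -7, 1], [0, 0, 0, -7, 1], [0, 0, 0, -7, 1], [0, 0, 0, -7, 1]])

```text
time_s: 8.07
tcp_pos: [0.4348, -0.0101, 0.0656]
tool_rot: [[-0.994, 0.106, 0.001], [0.106, 0.994, 0.0], [-0.001, 0.001, -1.0]]
force: [-0.2, -0.5, -0.2]
opening: 0.0856
```

Emit:
carry_out(deltas=[[0, 0, 0, -6, 0.4], [0, 0, 0, 0, 0.4], [0, 0, 0, 0, 0.4], [0, 0, 0, 0, 0.4]])

```text
time_s: 8.4
tcp_pos: [0.4344, -0.0102, 0.0654]
tool_rot: [[-1.0, 0.011, 0.001], [0.011, 1.0, 0.0], [-0.001, 0.0, -1.0]]
force: [0.2, 0.6, 0.7]
opening: 0.0595
```

```bash
python3 - <<'E'
from h import *
s=env.state();print(s['qpos'],s['tcp_pos'],s['time_s'],s['force'],s['opening'])
for n in ['wrist']: cv2.imwrite(f'pics/{n}7.png',cv2.convertScaleAbs(read_camera(n)[:,:,::-1],alpha=2))
im=read_camera('top'); c=im[240:340,290:420]
cv2.imwrite(f'pics/top7.png',cv2.convertScaleAbs(cv2.resize(c[:,:,::-1],None,fx=4.5,fy=4.5,interpolation=cv2.INTER_CUBIC),alpha=1.8))
E
```

```text
[-35.89248074   4.88981276  32.67960141 123.33919415  -3.33686018
  52.55488805  88.10061598] [ 0.43443924 -0.01020358  0.06542729] 8.4 [0.20061269 0.61908374 0.67143328] 0.05949150587493917
```

View pics/wrist7.png

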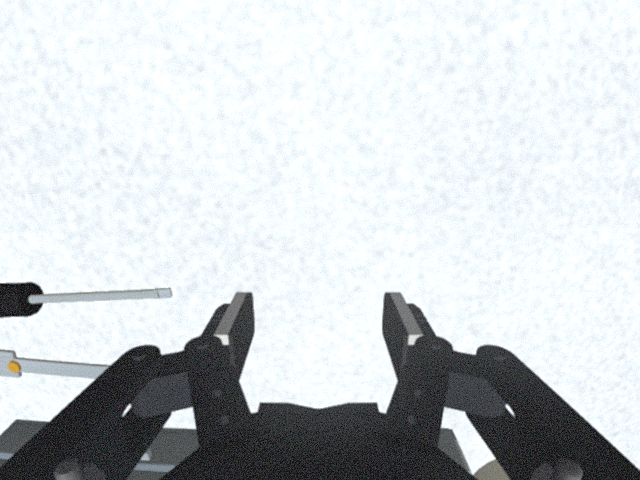

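View pics/top7.png

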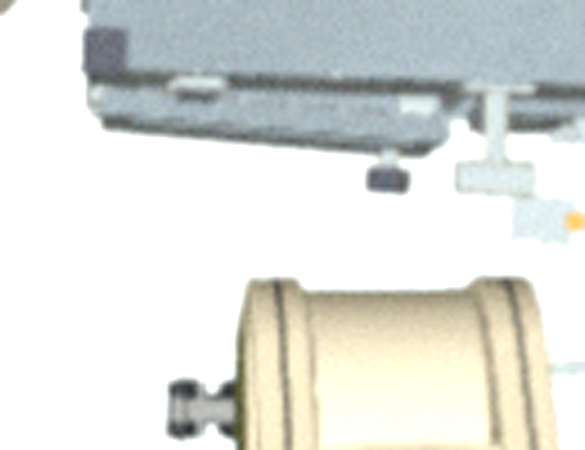

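```bash
python3 - <<'E'
from h import *
r=lambda x,y:(x/4.5+290,y/4.5+240)
print('knob front L/R',onz('top',r(369,189),.066),onz('top',r(410,191),.066))
print('pull',onz('top',r(456,178),.161),onz('top',r(533,180),.161), onz('top',r(494,192),.155))
print('latch',onz('top',r(170,95),.15),onz('top',r(225,92),.15))
E
```

```text
knob front L/R [ 0.53619926 -0.04091076  0.066     ] [ 0.53557162 -0.06030851  0.066     ]
pull [ 0.53504288 -0.06863924  0.161     ] [ 0.53470829 -0.10240467  0.161     ] [ 0.5296211  -0.08622703  0.155     ]
latch [0.5702222  0.05602766 0.15      ] [0.57199147 0.0318728  0.15      ]
```

Emit:
carry_out(deltas=[[0, -0.2, 1, 0, 0.4], [0, -0.2, 1, 0, 0.4], [0, 0, 1, 0, 0.4], [-1, 0, 0, 0, 0.4], [-1.5, 0, 0, 0, 0.4], [-1.5, 0, 0, 0, 0.4], [-1.5, 0, 0, 0, 0.4], [-1.5, 0, 0, 0, 0.4], [-0.5, 0, 0, 0, 0.4], [0, 0, 0, 0, 0.4]])

```text
time_s: 9.33
tcp_pos: [0.5102, -0.0151, 0.0349]
tool_rot: [[-1.0, 0.007, 0.0], [0.007, 1.0, -0.001], [-0.0, -0.001, -1.0]]
force: [-0.6, -0.3, 0.0]
opening: 0.06
```

```bash
python3 - <<'E'
from h import *
s=env.state();print(s['tcp_pos'],s['time_s'],s['force'],s['wrist_torque'],s['opening'])
for n in ['wrist']: cv2.imwrite(f'pics/{n}8.png',cv2.convertScaleAbs(read_camera(n)[:,:,::-1],alpha=2))
im=read_camera('scene'); c=im[200:330,200:360]
cv2.imwrite(f'pics/scene8.png',cv2.convertScaleAbs(cv2.resize(c[:,:,::-1],None,fx=4.5,fy=4.5,interpolation=cv2.INTER_CUBIC),alpha=1.8))
E
```

```text
[ 0.51020348 -0.01508978  0.03487264] 9.3333 [-0.61063081 -0.26037787  0.03052601] [ 0.05460443 -0.04003525 -0.06578911] 0.05998173997098617
```

View pics/wrist8.png

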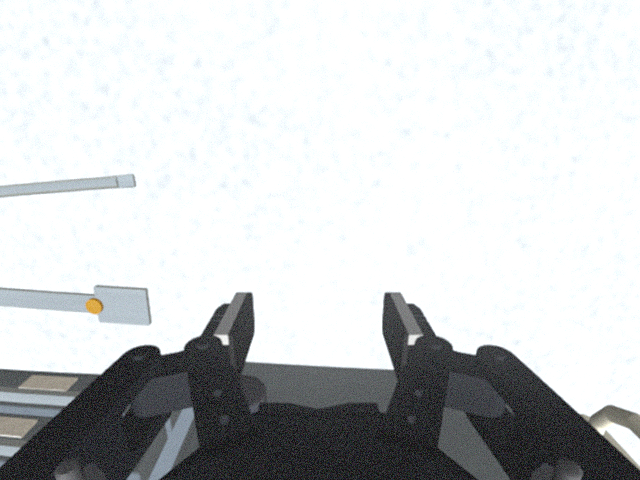

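View pics/scene8.png

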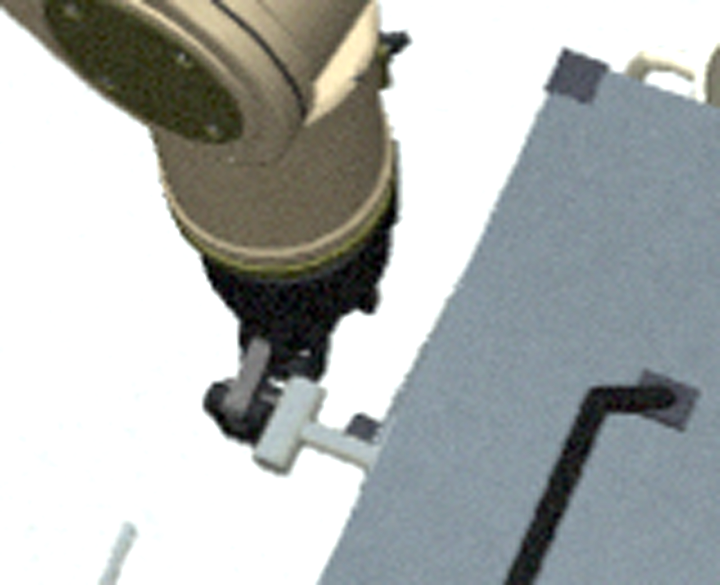

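Emit:
carry_out(deltas=[[-0.3, 0, 0, 0, 0.4], [-0.3, 0, 0, 0, 0.4], [-0.3, 0, 0, 0, 0.4], [-0.3, 0, 0, 0, 0.4], [0, 0, 0, 0, 0.4]])

```text
time_s: 9.85
tcp_pos: [0.5217, -0.0148, 0.0355]
tool_rot: [[-1.0, 0.007, 0.001], [0.007, 1.0, 0.0], [-0.001, 0.0, -1.0]]
force: [0.1, -0.1, 0.1]
opening: 0.0598
```

```bash
python3 - <<'E'
from h import *
s=env.state();print(s['tcp_pos'],s['time_s'],s['force'],s['wrist_torque'],s['opening'])
E
```

```text
[ 0.52171789 -0.01484021  0.03545601] 9.85 [ 0.08441997 -0.07344675  0.06408063] [-0.01593336 -0.00835332  0.01196482] 0.05984121875870885
```

Emit:
carry_out(deltas=[[-0.2, 0, 0, 0, 0.4], [-0.2, 0, 0, 0, 0.4], [-0.2, 0, 0, 0, 0.4], [0, 0, 0, 0, 0.4]])

```text
time_s: 10.18
tcp_pos: [0.5266, -0.0153, 0.0351]
tool_rot: [[-1.0, 0.008, -0.002], [0.008, 1.0, -0.0], [0.002, -0.0, -1.0]]
force: [-3.6, -0.6, 1.0]
opening: 0.0595
```

```bash
python3 - <<'E'
from h import *
s=env.state();print(s['tcp_pos'],s['time_s'],s['force'],s['wrist_torque'],s['opening'])
for n in ['wrist']: cv2.imwrite(f'pics/{n}9.png',cv2.convertScaleAbs(read_camera(n)[:,:,::-1],alpha=2))
im=read_camera('top'); c=im[240:340,290:420]
cv2.imwrite(f'pics/top9.png',cv2.convertScaleAbs(cv2.resize(c[:,:,::-1],None,fx=4.5,fy=4.5,interpolation=cv2.INTER_CUBIC),alpha=1.8))
E
```

```text
[ 0.52659324 -0.01533178  0.03507157] 10.1833 [-3.60760921 -0.60516962  0.99483811] [-0.2060226   0.62340981 -0.1172165 ] 0.05948741026499848
```

View pics/wrist9.png

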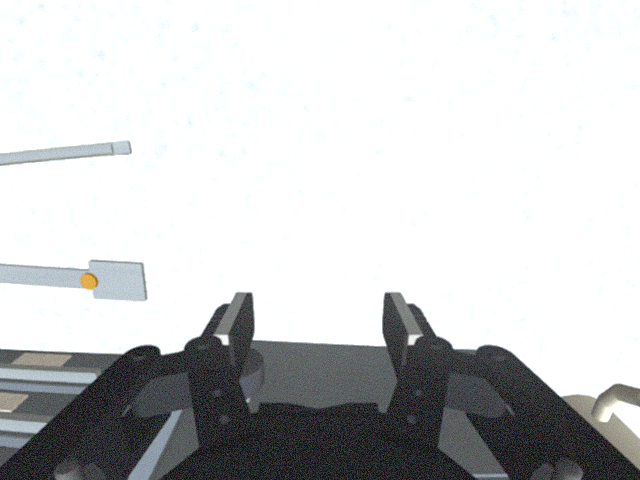

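View pics/top9.png

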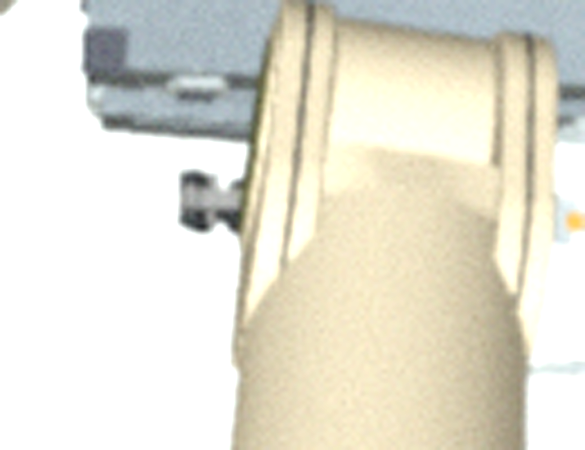

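Emit:
carry_out(deltas=[[-0.2, 0, 0, 0, 0.4], [-0.2, 0, 0, 0, 0.4], [0, 0, 0, 0, 0.4]])

```text
time_s: 10.53
tcp_pos: [0.531, -0.0156, 0.0351]
tool_rot: [[-1.0, 0.008, -0.0], [0.008, 1.0, -0.0], [0.0, -0.0, -1.0]]
force: [-2.7, -1.7, -0.3]
opening: 0.0602
```

```bash
python3 - <<'E'
from h import *
s=env.state();print(s['tcp_pos'],s['time_s'],s['force'],s['wrist_torque'],s['opening'])
E
```

```text
[ 0.53098621 -0.01558437  0.03512065] 10.5333 [-2.66253074 -1.66603805 -0.31804606] [-0.24774352  0.47048403 -0.08751061] 0.06020465810521999
```

Emit:
carry_out(deltas=[[-0.2, 0, 0, 0, 0.4], [-0.1, 0, 0, 0, 0.4], [0, 0, 0, 0, 0.4]])

```text
time_s: 10.78
tcp_pos: [0.5337, -0.0153, 0.0351]
tool_rot: [[-1.0, 0.008, -0.001], [0.008, 1.0, -0.0], [0.001, -0.0, -1.0]]
force: [-4.4, -2.1, 0.7]
opening: 0.06
```

```bash
python3 - <<'E'
from h import *
s=env.state();print(s['tcp_pos'],s['time_s'],s['force'],s['wrist_torque'],s['opening'])
for n in ['wrist']: cv2.imwrite(f'pics/{n}10.png',cv2.convertScaleAbs(read_camera(n)[:,:,::-1],alpha=2.5))
im=read_camera('top'); c=im[240:340,290:420]
cv2.imwrite(f'pics/top10.png',cv2.convertScaleAbs(cv2.resize(c[:,:,::-1],None,fx=4.5,fy=4.5,interpolation=cv2.INTER_CUBIC),alpha=1.8))
E
```

```text
[ 0.53374771 -0.01525847  0.03514847] 10.7833 [-4.40938893 -2.08928784  0.74166722] [-0.40722664  0.88070637 -0.23399352] 0.05999940879771312
```

View pics/wrist10.png

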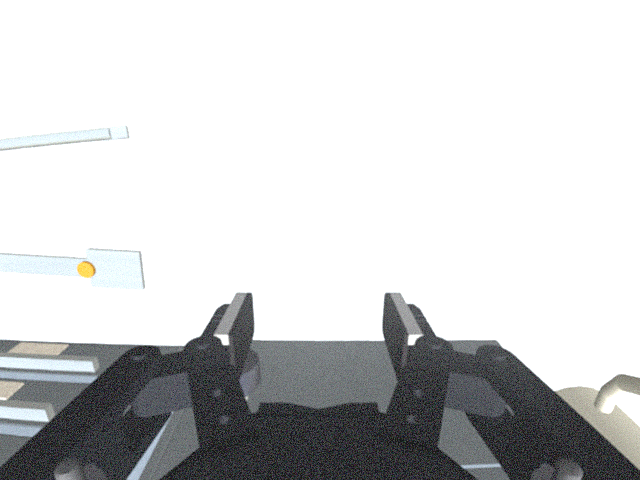

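View pics/top10.png

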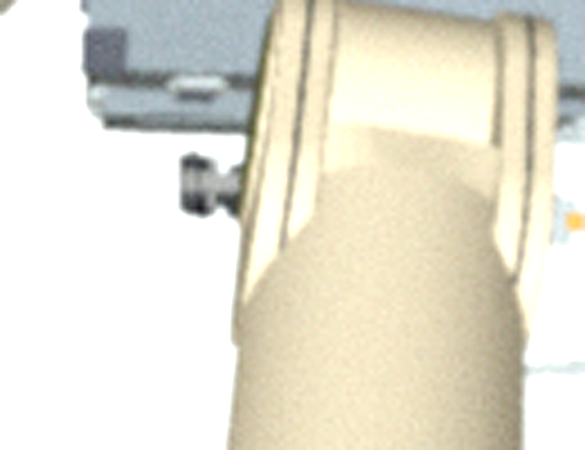

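Emit:
carry_out(deltas=[[-0.2, 0, 0, 0, 0.4], [-0.1, 0, 0, 0, 0.4], [0, 0, 0, 0, 0.4]])

```text
time_s: 11.13
tcp_pos: [0.5339, -0.0153, 0.0347]
tool_rot: [[-1.0, 0.009, -0.007], [0.009, 1.0, 0.001], [0.007, 0.001, -1.0]]
force: [-18.7, -0.5, 14.3]
opening: 0.0595
```

```bash
python3 - <<'E'
from h import *
s=env.state();print(s['tcp_pos'],s['time_s'],s['force'],s['wrist_torque'],s['opening'])
E
```

```text
[ 0.533852   -0.01533721  0.0347113 ] 11.1333 [-18.72435628  -0.5268877   14.3396272 ] [-0.64426585  3.66432796 -0.67624835] 0.059450274179507365
```

The extra moment puts the contact at the right finger, low down, so the knob has reached a hard stop. I'll back off and look.

Emit:
carry_out(deltas=[[0.5, 0, 0, 0, 0.4], [1, 0, 0, 0, 0.4], [1.5, 0, 0, 0, 0.4], [1.5, 0, 0, 0, 0.4], [1.5, 0, 0, 0, 0.4], [1.5, 0, 0, 0, 0.4], [1.5, 0, 0, 0, 0.4], [0, 0, 0, 0, 0.4], [0, 0, 0, 0, 0.4]])

```text
time_s: 11.88
tcp_pos: [0.4477, -0.0138, 0.0357]
tool_rot: [[-1.0, 0.007, 0.002], [0.007, 1.0, 0.001], [-0.002, 0.001, -1.0]]
force: [0.0, 0.9, -0.5]
opening: 0.0598
```

```bash
python3 - <<'E'
from h import *
s=env.state();print(s['tcp_pos'],s['time_s'],s['force'])
im=read_camera('top'); c=im[240:340,290:420]
cv2.imwrite(f'pics/top11.png',cv2.convertScaleAbs(cv2.resize(c[:,:,::-1],None,fx=4.5,fy=4.5,interpolation=cv2.INTER_CUBIC),alpha=1.8))
E
```

```text
[ 0.44773951 -0.0137624   0.03574781] 11.8833 [ 0.01337375  0.90112104 -0.46530208]
```

View pics/top11.png

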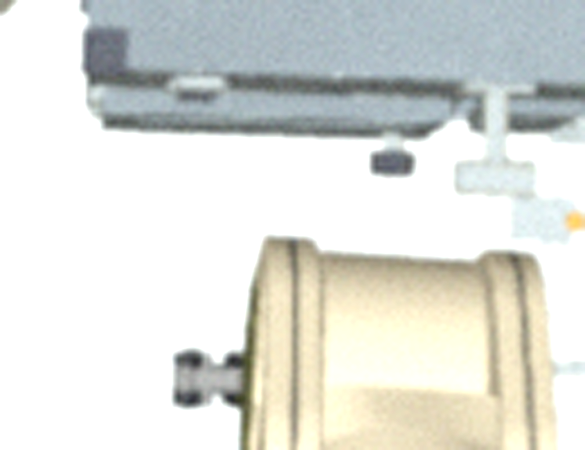

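The door edge now runs parallel to the lid, with a slope of 0.034 against 0.035. The knob sits at (392,163) and stayed there after I backed off, so the door is latched. Next is the lid pull.

Emit:
carry_out(deltas=[[0, 0, -2, 0, 1], [0, 0, -3, 0, 1], [0, 0, -3, 0, 1], [0, 0, -3, 0, 1], [0, 0, -3, 0, 1], [0, 0, -3, 0, 1], [0, 0, -3, 0, 1], [0, -1, -1.5, 0, 1], [0, -2, 0, 0, 1], [0, -2, 0, 0, 1], [0, -2, 0, 0, 1], [0, -0.2, 0, 0, 1]])

```text
time_s: 12.93
tcp_pos: [0.4473, -0.0899, 0.2511]
tool_rot: [[-1.0, 0.012, 0.002], [0.012, 1.0, -0.001], [-0.002, -0.001, -1.0]]
force: [0.5, -1.1, -0.1]
opening: 0.0852
```

Emit:
carry_out(deltas=[[-1.5, 0, 0, 0.4, 1], [-2, 0, 0, 0, 1], [-2, 0, 0, 0, 1], [-2, 0, 0, 0, 1], [-1.3, 0, 0, 0, 1], [0, 0, 0, 0, 1], [0, 0, 0, 0, 1]])

```text
time_s: 13.52
tcp_pos: [0.535, -0.0873, 0.2499]
tool_rot: [[-1.0, 0.014, -0.001], [0.014, 1.0, -0.001], [0.001, -0.001, -1.0]]
force: [-0.7, -0.0, -0.8]
opening: 0.0854
```

```bash
python3 - <<'E'
from h import *
s=env.state();print(s['tcp_pos'],s['time_s'],s['force'],s['qpos'],s['tool_rot'][:,1])
p=camera_params('wrist')
cv2.imwrite(f'pics/wrist12.png',cv2.convertScaleAbs(read_camera('wrist')[:,:,::-1],alpha=1.8))
print(proj('wrist',[[.536,-.068,.161],[.536,-.104,.161]],p))
E
```

```text
[ 0.53504175 -0.08734163  0.24994133] 13.5167 [-0.74796725 -0.04239698 -0.81584169] [-32.22439023   8.60090065  40.974837    96.64231538  -5.70011547
  76.93562224  98.91297246] [ 0.01417777  0.99989872 -0.00123937]
[[346.28728189 247.56670307]
 [296.9837101  248.22059426]]
```

View pics/wrist12.png

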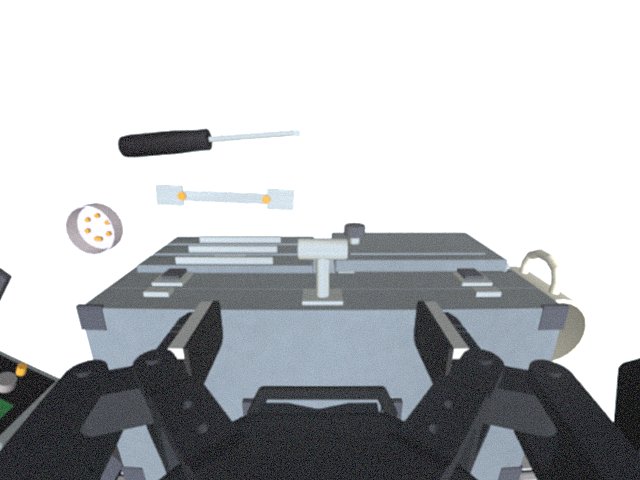

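Emit:
carry_out(deltas=[[-0.1, 0.2, 1.5, 0, 1], [0, 0, 2, 0, 1], [0, 0, 2, 0, 1], [0, 0, 2, 0, 1], [0, 0, 1.5, 0, 1], [0, 0, 1.3, 0, 1], [0, 0, 1, 0, 1], [0, 0, 0, 0, 1], [0, 0, 0, 0, 1]])

```text
time_s: 14.32
tcp_pos: [0.5353, -0.0856, 0.1376]
tool_rot: [[-1.0, 0.015, -0.0], [0.014, 1.0, 0.0], [0.0, 0.0, -1.0]]
force: [0.5, 0.2, -0.5]
opening: 0.0859
```

```bash
python3 - <<'E'
from h import *
s=env.state();print(s['tcp_pos'],s['time_s'],s['force'])
cv2.imwrite(f'pics/wrist13.png',cv2.convertScaleAbs(read_camera('wrist')[:,:,::-1],alpha=1.8))
E
```

```text
[ 0.53534245 -0.08555199  0.13758145] 14.3167 [ 0.49011788  0.17018075 -0.50155589]
```

View pics/wrist13.png

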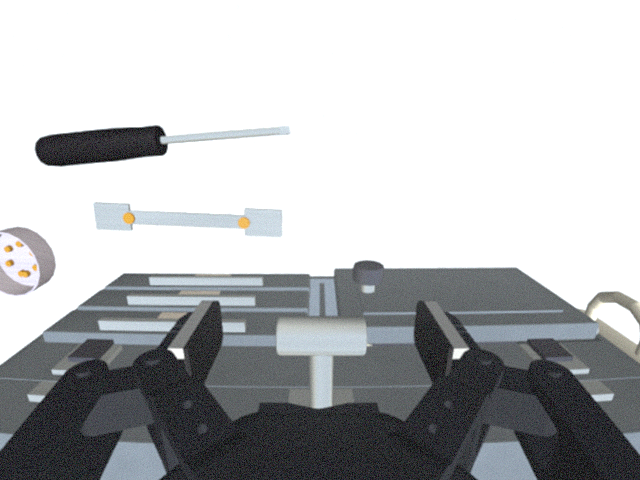

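Emit:
carry_out(deltas=[[0, 0, 0, 0, -1], [0, 0, 0, 0, -1], [0, 0, 0, 0, -1], [0, 0, 0, 0, -1], [0, 0, 0, 0, -1], [0, 0, 0, 0, -1], [0, 0, 0, 0, -1], [0, 0, 0, 0, -1]], squeeze=40)

```text
time_s: 15.03
tcp_pos: [0.5358, -0.0844, 0.1379]
tool_rot: [[-1.0, 0.013, 0.0], [0.013, 1.0, 0.002], [-0.0, 0.002, -1.0]]
force: [-3.3, 3.6, 6.8]
opening: 0.0354
```

```bash
python3 - <<'E'
from h import *
s=env.state();print(s['tcp_pos'],s['time_s'],s['force'],s['opening'])
cv2.imwrite(f'pics/wrist14.png',cv2.convertScaleAbs(read_camera('wrist')[:,:,::-1],alpha=1.8))
# path
import numpy as np
h=np.array([.756,.145]); 
p=s['tcp_pos']
for a in range(0,66,5):
    t=np.radians(a);x,z=-.22,.016
    print(a,np.round([ (x*np.cos(t)+z*np.sin(t)-x)*100,(-x*np.sin(t)+z*np.cos(t)-z)*100],2))
E
```

```text
[ 0.53584438 -0.08437518  0.13794425] 15.0333 [-3.26687699  3.60889367  6.84417118] 0.03539860845248634
0 [0. 0.]
5 [0.22 1.91]
10 [0.61 3.8 ]
15 [1.16 5.64]
20 [1.87 7.43]
25 [2.74 9.15]
30 [ 3.75 10.79]
35 [ 4.9  12.33]
40 [ 6.18 13.77]
45 [ 7.58 15.09]
50 [ 9.08 16.28]
55 [10.69 17.34]
60 [12.39 18.25]
65 [14.15 19.01]
```

View pics/wrist14.png

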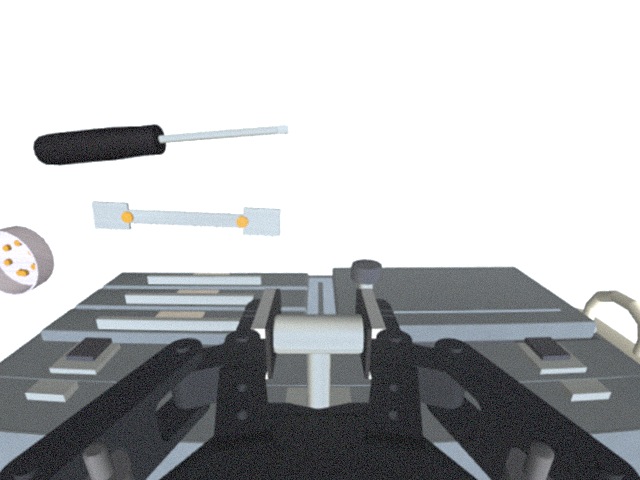

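Emit:
carry_out(deltas=[[-0.1, 0, -0.9, 0, -1], [-0.1, 0, -1.0, 0, -1], [-0.2, 0, -0.9, 0, -1], [-0.2, 0, -1.0, 0, -1], [-0.3, 0, -0.9, 0, -1], [-0.3, 0, -0.9, 0, -1], [0, 0, 0, 0, -1], [0, 0, 0, 0, -1]])

```text
time_s: 15.75
tcp_pos: [0.5469, -0.0845, 0.1935]
tool_rot: [[-1.0, 0.013, -0.002], [0.013, 1.0, 0.002], [0.002, 0.002, -1.0]]
force: [-2.9, 6.2, -2.2]
opening: 0.0351
```

```bash
python3 - <<'E'
from h import *
s=env.state();print(s['tcp_pos'],s['time_s'],s['force'],s['opening'],s['wrist_torque'])
cv2.imwrite(f'pics/wrist15.png',cv2.convertScaleAbs(read_camera('wrist')[:,:,::-1],alpha=1.8))
E
```

```text
[ 0.54691244 -0.08453152  0.19351446] 15.75 [-2.85346139  6.18645889 -2.24763399] 0.03507068701281972 [1.18118644 0.77545637 0.12961318]
```

View pics/wrist15.png

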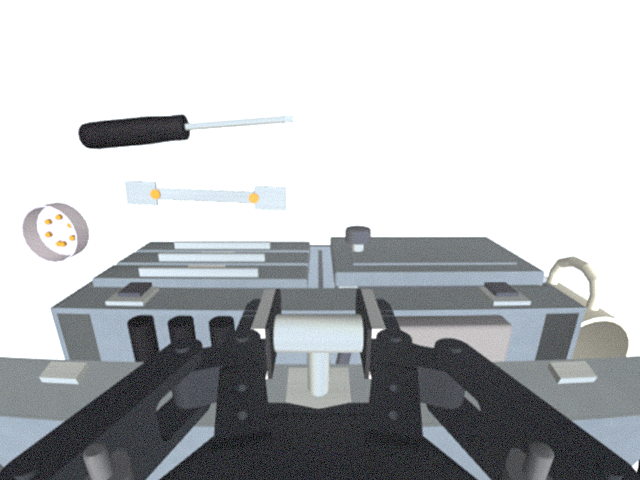

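Emit:
carry_out(deltas=[[-0.3, 0.1, -0.9, 0, -1], [-0.4, 0, -0.9, 0, -1], [-0.4, 0, -0.9, 0, -1], [-0.5, 0, -0.8, 0, -1], [-0.5, 0, -0.8, 0, -1], [-0.5, 0, -0.8, 0, -1], [-0.6, 0, -0.8, 0, -1], [-0.6, 0, -0.7, 0, -1], [-0.6, 0, -0.7, 0, -1], [-0.6, 0, -0.7, 0, -1], [0, 0, 0, 0, -1], [0, 0, 0, 0, -1]])

```text
time_s: 16.8
tcp_pos: [0.5977, -0.0853, 0.2744]
tool_rot: [[-1.0, 0.014, -0.0], [0.014, 1.0, 0.0], [0.0, 0.0, -1.0]]
force: [-6.1, 2.9, 1.3]
opening: 0.0351
```

```bash
python3 - <<'E'
from h import *
s=env.state();print(s['tcp_pos'],s['time_s'],s['force'],s['opening'],s['wrist_torque'],s['qpos'])
E
```

```text
[ 0.59769441 -0.08525567  0.27436312] 16.8 [-6.08303004  2.93709656  1.28865085] 0.035148142189268164 [0.82376085 1.38208965 0.04434367] [-28.41478863  17.63636301  40.90455077  85.21901268 -11.59682342
  81.46231013 102.07172035]
```

Emit:
carry_out(deltas=[[-0.7, 0, -0.7, 0, -1], [-0.7, 0, -0.7, 0, -1], [-0.7, 0, -0.6, 0, -1], [-0.8, 0, -0.6, 0, -1], [-0.8, 0, -0.6, 0, -1], [-0.8, 0, -0.5, 0, -1], [-0.8, 0, -0.5, 0, -1], [-0.9, 0, -0.4, 0, -1], [0, 0, 0, 0, -1], [0, 0, 0, 0, -1], [0, 0, 0, 0, -1]])

```text
time_s: 17.72
tcp_pos: [0.6596, -0.0861, 0.32]
tool_rot: [[-1.0, 0.014, 0.001], [0.014, 1.0, 0.0], [-0.001, 0.0, -1.0]]
force: [-3.3, 4.7, 2.1]
opening: 0.0351
```

```bash
python3 - <<'E'
from h import *
s=env.state();print(s['tcp_pos'],s['time_s'],s['force'],s['opening'],s['wrist_torque'],s['qpos'])
for n in ['scene','top','wrist']: cv2.imwrite(f'pics/{n}16.png',cv2.convertScaleAbs(read_camera(n)[:,:,::-1],alpha=1.5))
E
```

```text
[ 0.65957486 -0.08609888  0.32000947] 17.7167 [-3.27346109  4.6524295   2.06563909] 0.035118937384186935 [ 0.78426592  0.83562494 -0.05204562] [-23.14960259  26.15010773  40.39942485  70.04435504 -16.62539626
  89.44823996 103.58102649]
```

View pics/scene16.png

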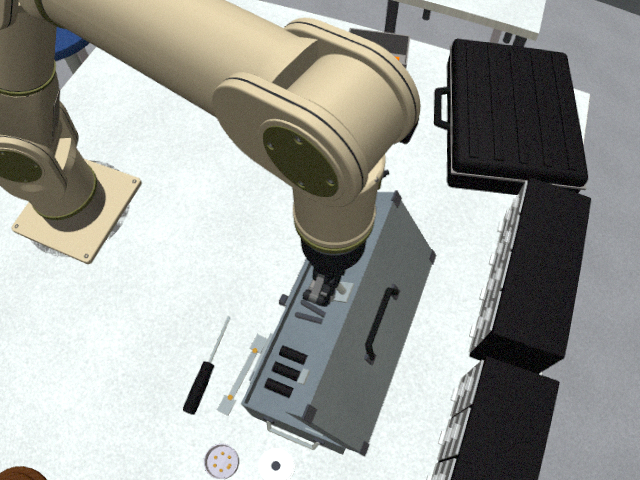

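View pics/top16.png

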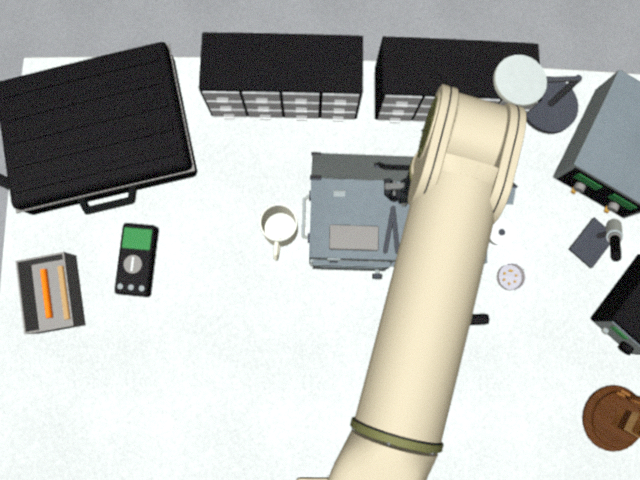

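View pics/wrist16.png

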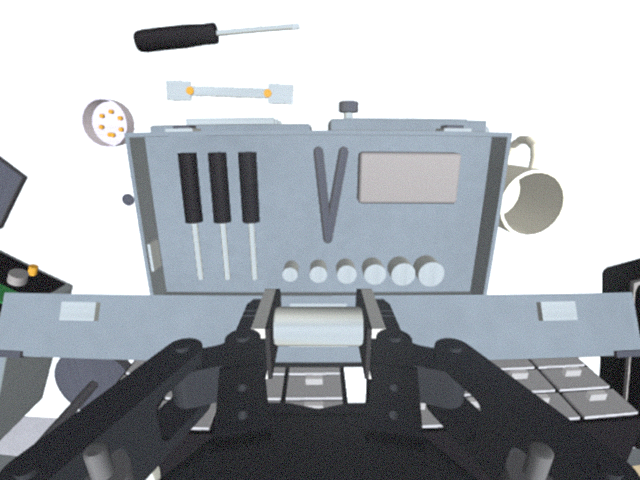

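The lid is up, and the bar is still at the same place between the pads, near (318,327) in the wrist view. The door knob is still flush at (348,106). I'll check the lid angle against the lid corners.

```bash
python3 - <<'E'
from h import *
im=cv2.imread('pics/scene16.png')
c=im[170:470,230:460]; cv2.imwrite('pics/s16c.png',cv2.resize(c,None,fx=2,fy=2,interpolation=cv2.INTER_CUBIC))
ya=np.radians(-.41);o=np.array([.6662,-.0870,0])
def W(a,P):
    t=np.radians(a);x,y,z=P
    X=x*np.cos(t)+z*np.sin(t)+.09;Z=-x*np.sin(t)+z*np.cos(t)+.145
    return o+[X*np.cos(ya)-y*np.sin(ya),X*np.sin(ya)+y*np.cos(ya),Z]
for a in (57,60,63):
    pts=[W(a,P) for P in [(-.18,.18,.035),(-.18,-.18,.035),(0,-.18,.035),(0,.18,.035),(-.18,-.18,0),(-.22,0,.016)]]
    print(a,((proj('scene',pts)-[230,170])*2).round(0).tolist(), proj('wrist',pts[:2]).round(0).tolist() , pts[-1].round(4))
E
```

```text
57 [[321.0, 42.0], [138.0, 493.0], [267.0, 569.0], [406.0, 169.0], [97.0, 480.0], [188.0, 214.0]] [[644.0, 340.0], [-6.0, 344.0]] [ 0.6498 -0.0869  0.3382]
60 [[333.0, 43.0], [151.0, 498.0], [268.0, 570.0], [407.0, 170.0], [108.0, 484.0], [203.0, 216.0]] [[644.0, 357.0], [-6.0, 361.0]] [ 0.6601 -0.087   0.3435]
63 [[344.0, 45.0], [164.0, 503.0], [269.0, 570.0], [407.0, 171.0], [120.0, 488.0], [217.0, 219.0]] [[644.0, 374.0], [-4.0, 378.0]] [ 0.6706 -0.087   0.3483]
```

View pics/s16c.png

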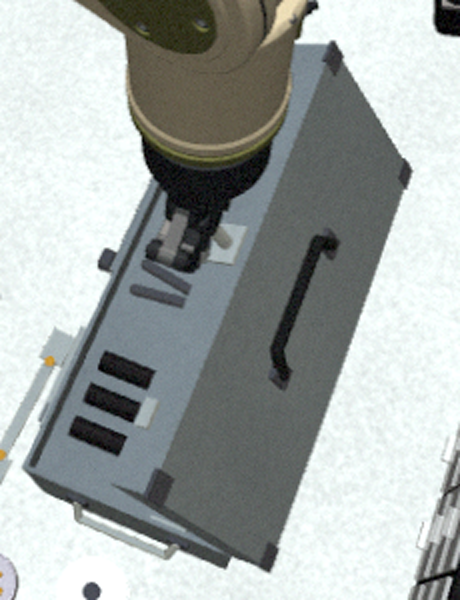

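The measured corners (334,42) and (150,495) match the 60° predictions of (333,43) and (151,498). In the wrist view the lid edge is at row 357, as predicted.

```bash
python3 - <<'E'
from workcell import env, hand_in
s=env.state();print(s['tcp_pos'],s['time_s'],s['force'],s['opening'],abs(s['qvel']).max())
print(hand_in())
E
```

```text
[ 0.65946283 -0.08609585  0.31993742] 17.8667 [-1.97607074  3.64311327  2.6976808 ] 0.03502319473331795 0.0623694123166411
the job is handed in; nothing more can be done
None
```

I pushed the cupboard door shut, then lifted the lid by its T-bar pull. I handed in at 17.9 s with the gripper still holding the lid at 60°.

- **Door:** my first push, with the back of an open finger, stalled at about 4° open. One of the gripper's finger knuckles was pressing on the chest's rail or lid, with a wrist force of about 28 N. That is under the 40 N limit, but the contact was not planned. I backed off and pushed the knob instead, up to a hard stop. With the gripper withdrawn, the door edge ran parallel to the lid (slope 0.034 against 0.035) and it stayed shut. I judged the catch from that, as I had no direct reading of the door angle.
- **Lid:** two lid corners in the scene camera were within about 1–2 pixels of where they should be at 60°. The wrist camera agreed, and the gripper had moved 123.8 mm forward and 182.1 mm up against an expected 123.9 and 182.5.
- **Grip:** the last reading showed the fingers 35 mm apart on the 36 mm bar, squeezing at 40 N. There was about 5 N on the wrist, and the bar had not shifted between the pads.
- **Other things on the bench:** the last pictures show none of them moved or touched. I checked that by eye and did not measure it.

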